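# Snap the clamp lever over on the blue-and-white saucer's stand

### The arm

A 6-joint arm with a two-finger parallel gripper is mounted at the origin on the work surface. World frame = base frame: x ahead of the robot, y to its left, z up, the work surface at z = 0. Lengths are in m, angles in degrees, forces in N, time in s.
With the tool pointing down it reaches from about 0.4 to 0.825 m from the base axis. Payload 7 kg.
Tool frame: the origin (TCP) lies at the very end of the fingers, on their centre line; the grasp point (between the pads) lies 19 mm behind it; z points along the fingers, y is the line along which they close (so a half turn about z gives the same grasp; the last joint's range is limited). The gripper opens to 88 mm and grips with 3 to 60 N. Pads are 19 mm wide; open, the fingers measure 130 mm over their backs; the gripper's body (78 mm by 193 mm) begins 47 mm behind the grasp point.
Start: joints at [92.939, 20.546, 0.682, 0, -70.136, -16.507], TCP at [0.158, 0.656, 0.227] pointing down, gripper open.
Joint ranges: [-176.03, 176.03], [-82.01, 121.73], [-58.28, 71.71], [-173.87, 95.51], [-174.79, -0.11], [-173.66, 173.66]. Speed limits (degrees/s): [136.94, 136.94, 172.46, 180, 180, 180].

### API

Orientations are given as [roll, pitch, yaw] about the fixed x, y, z axes, in that order (R = Rz(yaw) Ry(pitch) Rx(roll)).
In Python, from plant import ctrl gives the robot as it stands.
- The arm moves only by the tool carry_out, never from a script. Its argument "deltas" is a list that holds one entry, the list of rows, each a list of 5 numbers: the shift along the tool's x, y, z scaled (see below), then the turn about the tool's z scaled (see below), then the opening, from -1 (shut) to 1 (fully open). A call has 1 to 5 rows; each row is the pose to reach, as a shift and turn from the pose commanded when the call began, along the tool's axes at that moment, turning the shorter way round; what a row does not reach only later rows make up. The controller multiplies each number of a shift by 20 cm and each number of a turn by 2 pi rad. A row lasts 1/10 s, in which the tool goes at most 50 mm and 8.59 degrees, less where a joint would pass 70% of its speed; a pose out of reach is approached as far as the arm can. A call with a number of a shift or a turn outside -1 to 1 is refused whole. A call with a gripper value outside its range is refused whole. The fingers move at their own pace and stop on an object; the grip force is fixed at half the most. Time passes only in rows, so rows that repeat a pose let the fingers close. It gives the time, the measured TCP pose, the force, the opening and the grip force at its end, in the units of the state.
- ctrl.get_obs(): the state, without advancing time (a new reading comes with each control period).
- ctrl.snapshot(name): name is "scene" or "top"; returns a dict with "color" (420x560x3 uint8, red, green, blue), "camera_matrix" (3x3 intrinsics, pixels), "R" (3x3) and "t" (3): a world point X has camera coordinates R X + t. Camera axes: x right, y down, z forward; pixel columns grow to the right and rows downward; lengths in m; the calibration is good to about 2 mm. A picture is of the moment at which its call begins. There is no depth.
- ctrl.close_job(): hands the job in; it is judged then, once.
Trained networks look in a picture, given as the dict that the camera call returned (one of the last four; its "shot" number tells which), for a name from the list of things; names that differ only in an ending like _2 or _b are one class to them, and where a whole thing is asked for, a point or a joint stands for the part that bears it (a point fixed in the world has none). Each returns a list of dicts, best first, with "p" (0 to 1); they miss things now and then, are a little off and sometimes report something else, mostly with a low value. They report only what shows in the picture. A call takes as long as a camera call.
- ctrl.search_frame(picture, name): "centre" ([column, row] in pixels, amid what is visible of it).
- ctrl.silhouettes(picture, name): "mask" (420x560 bool, what is visible of it) and "centre" ([column, row] in pixels, amid what is visible of it).
- ctrl.spot_point(picture, name): "centre" ([column, row] in pixels: a listed point, or the origin of a listed thing).
The state is a dict: "clock": time; "joint_pos": joint angles; "qvel": joint speeds; "tau": joint torques, N m; "tool_pos": TCP position; "orientation": TCP orientation; "force": force on the tool from outside, world axes, zero at the start; "moment": the same for the moment, N m; "opening": finger opening in m; "gripper_force": force on a finger pad.
Only numpy, scipy, OpenCV 4.12 (cv2) and the standard library are available. Lean on these libraries where they do the work, as an engineer would, in place of code of your own. Each camera call takes 0.05 s, during which the arm holds its last target. There are 200 camera calls.

### The job

Clamp the blue-and-white saucer in its brass stand: with a fingertip, gently push the red-knobbed lever beside it over, past its centre, until it snaps down on the other side. Leave the plain white saucer's lever as it is. Pinch, lift or carry nothing, keep both stands where they stand, touch neither saucer and leave the things around them undisturbed.

Things in the scene. Friction and masses are not known exactly. Their poses are not given: they have to be found in the camera images.
- stand_blue: Brass stand of the blue-and-white saucer, loose on the table, 1.0 kg in all: base 140 (x) x 220 (y) x 12 mm. Origin: centre of its underside, z up. Own frame: the saucer is fast in the slots, plane x = 0, centre y = -35, top edge 133 mm above the table; the lever swings in the x-z plane at y = +78. A push of over about 5 N slides it. This is the one to clamp.
- blue_lever (a joint): Clamp lever of the blue-and-white saucer, rad: 0 released, leaning 0.6 to the stand's -x; 1.2 clamped, leaning 0.6 to its +x; dead centre (upright) 0.6. Its heavy knob drives it to the nearer end: some 0.5 N at the knob towards +x starts it, less and less towards centre; beyond that it snaps over by itself. It starts released.
- blue_knob (a point): Centre of the heavy red ball knob (24 mm across) on the blue-and-white saucer's lever, 75 mm from the pivot along a 9 mm round steel stem; 116 mm above the table at either end, 129 mm at dead centre; 42 mm to the stand's -x side of the pivot when released, 42 mm to its +x side when clamped.
- blue_pivot (a point): Pivot of the blue-and-white saucer's lever: in the stand's frame x = 0, y = +78, z = 54 mm, between two dark steel cheeks, 50 (x) x 36 (y) mm over all, whose tops are 60 mm above the table. A thin rubber-tipped clamp arm, part of the lever, runs from here to the saucer's front rim, nowhere above 90 mm.
- saucer_blue: Blue saucer with white ornament, 120 mm across, upright in its stand and turning with it; origin at the lowest point of its rim, axes as the stand's (z up, the dished face looks to -x).
- stand_white: Brass stand of the plain white saucer, loose on the table, 1.0 kg in all: base 140 (x) x 220 (y) x 12 mm. Origin: centre of its underside, z up. Own frame: the saucer is fast in the slots, plane x = 0, centre y = -35, top edge 133 mm above the table; the lever swings in the x-z plane at y = +78. A push of over about 5 N slides it. To be left alone.
- white_lever (a joint): Clamp lever of the plain white saucer, rad: 0 released, leaning 0.6 to the stand's -x; 1.2 clamped, leaning 0.6 to its +x; dead centre (upright) 0.6. Its heavy knob drives it to the nearer end: some 0.5 N at the knob towards +x starts it, less and less towards centre; beyond that it snaps over by itself. It starts released and must stay so.
- white_knob (a point): Centre of the heavy red ball knob (24 mm across) on the plain white saucer's lever, 75 mm from the pivot along a 9 mm round steel stem; 116 mm above the table at either end, 129 mm at dead centre; 42 mm to the stand's -x side of the pivot when released, 42 mm to its +x side when clamped.
- white_pivot (a point): Pivot of the plain white saucer's lever: in the stand's frame x = 0, y = +78, z = 54 mm, between two dark steel cheeks, 50 (x) x 36 (y) mm over all, whose tops are 60 mm above the table. A thin rubber-tipped clamp arm, part of the lever, runs from here to the saucer's front rim, nowhere above 90 mm.
- saucer_white: Plain white saucer, 120 mm across, upright in its stand; origin at the lowest point of its rim, axes as the stand's.
- cup: Squat pale green celadon teacup, 84 mm across the rim, 52 mm high, standing in front of (towards the stand's -x from) the blue saucer's stand; origin under its centre. Bystander.
- jug: Small grey pewter cream jug, 64 mm across, 72 mm high, with a handle reaching 51 mm out along its +y, standing behind the blue saucer's stand; origin under its centre. Bystander.
- figurine: Chipped off-white bisque figurine, 56 mm across the foot, 98 mm high, in front of the white saucer's stand; origin under its centre. Bystander.
- loupe: Black loupe lying on the table: eyepiece 36 mm across and 22 mm high with its origin underneath, folded cover reaching 60 mm along its +x. Behind the white saucer's stand. Bystander.

How it is judged:
By the outcome, as a careful person would: the job done as asked, in the order asked, and still so for the second after the job is handed in, with the robot touching nothing.
It also fails if it takes over 35 s, if anything falls off the work surface, if the arm or the gripper's body presses on something with over 40 N, if the wrist force passes 120 N, or if a joint passes its speed limit or range.

## Working session

There is one attempt and no reset: what is moved stays moved. The work goes in short steps, Python scripts to look and compute and a tool call to move; the robot and the scene stay as the last step left them, time stands still between calls to the robot, and variables do not carry over. Pictures are saved under pics/ and viewed, at most 10 in all, crops included, and the job is handed in when it is done.

Besides the shell and the picture viewer there is one more tool, called after "Request:" as name([rows], argument=value, ...), one row to a line, values as JSON. carry_out: Moves the arm, as the interface text tells. Its arguments: {"type":"object","properties":{"deltas":{"type":"array"}},"required":["deltas"]}

```bash
mkdir -p pics
cat > h.py <<'E'
import numpy as np, cv2
from plant import ctrl
def ray(p,uv):
    d=np.linalg.inv(p["camera_matrix"])@np.array([uv[0],uv[1],1.]); R=np.array(p["R"])
    return -R.T@p["t"], R.T@d
def atz(p,uv,z):
    c,d=ray(p,uv); return c+d*(z-c[2])/d[2]
def tri(ps,uvs):
    A=np.zeros((3,3));b=np.zeros(3)
    for p,uv in zip(ps,uvs):
        c,d=ray(p,uv); d=d/np.linalg.norm(d);M=np.eye(3)-np.outer(d,d);A+=M;b+=M@c
    return np.linalg.solve(A,b)
E
python3 - <<'E'
from h import *
np.set_printoptions(precision=3,suppress=True)
s=ctrl.snapshot("scene");t=ctrl.snapshot("top")
cv2.imwrite("pics/a.png",np.vstack([s["color"]])[:,:,::-1]);cv2.imwrite("pics/b.png",t["color"][:,:,::-1])
for n,z in [("blue_knob",.116),("blue_pivot",.054),("stand_blue",0),("white_knob",.116),("white_pivot",.054),("stand_white",0),("cup",0),("jug",0),("saucer_blue",.012)]:
  for k,p in(("s",s),("t",t)):
    for r in ctrl.spot_point(p,n)[:2]: print(n,k,round(r["p"],2),np.array(r["centre"]),atz(p,r["centre"],z))
o=ctrl.get_obs();print(o["tool_pos"],o["orientation"],o["clock"],o["opening"])
E
```

```text
blue_knob s 0.81 [257.2 194.2] [ 0.505 -0.096  0.116]
blue_knob t 0.69 [311.1 239.3] [ 0.506 -0.097  0.116]
blue_knob t 0.65 [200.3 172.5] [0.678 0.184 0.116]
blue_pivot s 0.88 [251. 224.] [ 0.546 -0.099  0.054]
blue_pivot t 0.65 [340.5 175.6] [ 0.68  -0.184  0.054]
blue_pivot t 0.64 [311.3 223.8] [ 0.549 -0.103  0.054]
stand_blue s 0.9 [220.8 238.8] [ 0.558 -0.176  0.   ]
stand_blue t 0.85 [336.5 227.3] [ 0.542 -0.177  0.   ]
white_knob s 0.82 [417.7 230. ] [0.539 0.283 0.116]
white_knob t 0.59 [158.1 224.5] [0.545 0.289 0.116]
white_knob t 0.48 [213.2 268.1] [0.435 0.148 0.116]
white_pivot s 0.96 [407.  259.8] [0.571 0.273 0.054]
white_pivot t 0.67 [174.3 213.3] [0.579 0.266 0.054]
white_pivot t 0.46 [337.6 229.3] [ 0.534 -0.173  0.054]
stand_white s 0.76 [369.9 268.3] [0.56  0.198 0.   ]
stand_white s 0.53 [408.9 264.3] [0.519 0.286 0.   ]
cup s 0.85 [231.2 209. ] [ 0.426 -0.197  0.   ]
cup t 0.65 [343.7 275.1] [ 0.409 -0.195  0.   ]
jug s 0.59 [194.7 269.3] [ 0.682 -0.192  0.   ]
jug t 0.86 [341.9 175. ] [ 0.692 -0.196  0.   ]
saucer_blue s 0.64 [207.1 231.6] [ 0.555 -0.213  0.012]
saucer_blue s 0.57 [197.7 270.7] [ 0.696 -0.177  0.012]
saucer_blue t 0.86 [348.  224.2] [ 0.55  -0.208  0.012]
saucer_blue t 0.18 [314.  237.9] [ 0.512 -0.113  0.012]
[0.158 0.656 0.227] [-179.999    0.002  -13.568] 1.0 0.08759357014620248
```

View pics/a.png

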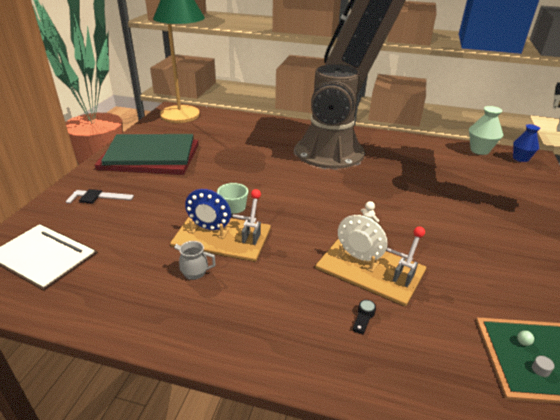

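View pics/b.png

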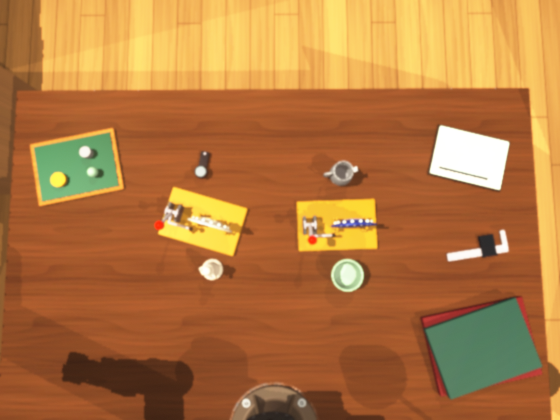

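Both views agree: the blue stand is on the robot's right, with its red knob at scene pixel (257,194) and top pixel (312,239), about (0.505, -0.097). Its axes lie almost along the world's. I'll shut the gripper, square it to the stand and cross over high.

Request:
carry_out([
  [[0.965,0.59,0,-0.04,-1],[0.965,0.59,0,-0.04,-1],[0.965,0.59,0,-0.04,-1],[0.965,0.59,0,-0.04,-1],[0.965,0.59,0,-0.04,-1]],
])

```text
clock: 1.5
tool_pos: [0.3202, 0.4935, 0.227]
orientation: [-180.0, -0.0, 0.7]
force: [0.6, 1.1, 1.0]
opening: 0.0532
gripper_force: 0.0
```

Request:
carry_out([
  [[0.55,0.98,0,0,-1],[0.55,0.98,0,0,-1],[0.55,0.98,0,0,-1],[0.55,0.98,0,0,-1],[0.55,0.98,0,0,-1]],
])

```text
clock: 2.0
tool_pos: [0.4321, 0.2987, 0.227]
orientation: [-180.0, -0.0, 0.7]
force: [-0.0, 0.4, 0.0]
opening: 0.013
gripper_force: 0.0
```

Request:
carry_out([
  [[0.05,1,0,0,-1],[0.05,1,0,0,-1],[0.05,1,0,0,-1],[0.05,1,0,0,-1],[0.05,1,0,0,-1]],
])

```text
clock: 2.5
tool_pos: [0.4434, 0.0974, 0.2269]
orientation: [180.0, -0.0, 0.6]
force: [-0.4, 0.8, 0.6]
opening: 0.0005
gripper_force: 0.0
```

Request:
carry_out([
  [[0.0,0.97,0,0,-1],[0.0,0.97,0,0,-1],[0.0,0.97,0,0,-1],[0.0,0.97,0,0,-1],[0.0,0.97,0,0,-1]],
])

```text
clock: 3.0
tool_pos: [0.4464, -0.0958, 0.2266]
orientation: [180.0, 0.0, 0.5]
force: [0.1, 0.3, -0.8]
opening: 0.0005
gripper_force: 0.0
```

Request:
carry_out([
  [[0,0.005,0.2,0,-1],[0,0.005,0.4,0,-1],[0,0.005,0.6,0,-1],[0,0.005,0.6,0,-1],[0.05,0.005,0.6,0,-1]],
])

```text
clock: 3.5
tool_pos: [0.4567, -0.0927, 0.1072]
orientation: [180.0, 0.1, 0.9]
force: [-0.1, 0.0, 0.7]
opening: 0.0005
gripper_force: 0.0
```

Run:
```python
from h import *
np.set_printoptions(precision=3,suppress=True)
s=ctrl.snapshot("scene");t=ctrl.snapshot("top")
a=s["color"][140:290,150:350];b=t["color"][170:320,220:420]
cv2.imwrite("pics/c.png",cv2.resize(np.hstack([a,b]),(800,300),interpolation=cv2.INTER_CUBIC)[:,:,::-1])
for n,z in [("blue_knob",.116),("blue_pivot",.054)]:
  for k,p in(("s",s),("t",t)):
    for r in ctrl.spot_point(p,n)[:2]: print(n,k,round(r["p"],2),np.array(r["centre"]),atz(p,r["centre"],z))
o=ctrl.get_obs();print(o["tool_pos"],o["force"])
```

```text
blue_knob s 0.78 [255.  195.2] [ 0.511 -0.099  0.116]
blue_knob t 0.61 [312.4 239.2] [ 0.506 -0.1    0.116]
blue_pivot s 0.71 [252.6 225.3] [ 0.549 -0.094  0.054]
blue_pivot t 0.74 [310.5 224.4] [ 0.547 -0.1    0.054]
[ 0.458 -0.093  0.108] [-0.469 -0.488  0.576]
```

View pics/c.png

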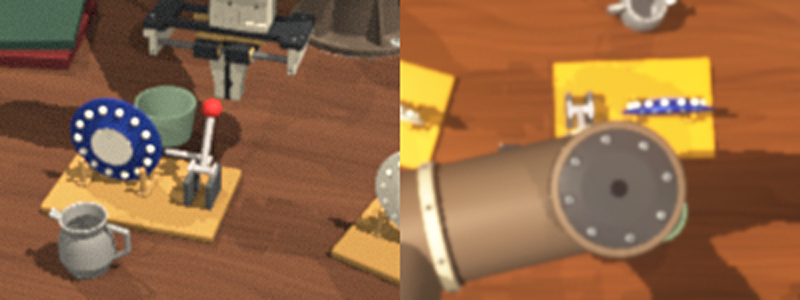

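The crop shows the closed fingertips behind the red knob (crop (212,106)) and clear of the saucer. Next I'll close in slowly.

Request:
carry_out([
  [[0.03,0.03,0,0,-1],[0.06,0.03,0,0,-1],[0.08,0.03,0,0,-1],[0.1,0.03,0,0,-1],[0.12,0.03,0,0,-1]],
])

```text
clock: 4.3
tool_pos: [0.4813, -0.0985, 0.1065]
orientation: [180.0, 0.0, 0.8]
force: [-0.8, -0.5, 0.9]
opening: 0.0006
gripper_force: 0.0
```

Request:
carry_out([
  [[0.015,0,0,0,-1],[0.03,0,0,0,-1],[0.045,0,0,0,-1],[0.06,0,0,0,-1],[0.075,0,0,0,-1]],
])

```text
clock: 4.8
tool_pos: [0.4963, -0.0983, 0.1066]
orientation: [-180.0, -0.0, 0.8]
force: [0.3, 0.4, 0.4]
opening: 0.0003
gripper_force: 0.4
```

Request:
carry_out([
  [[0.015,0,0,0,-1],[0.03,0,0,0,-1],[0.045,0,0,0,-1],[0.06,0,0,0,-1],[0.075,0,0,0,-1]],
])

```text
clock: 5.3
tool_pos: [0.5113, -0.0981, 0.1066]
orientation: [180.0, -0.0, 0.8]
force: [-0.8, -0.1, -0.1]
opening: 0.0004
gripper_force: 0.1
```

Request:
carry_out([
  [[0.01,0,0,0,-1],[0.02,0,0,0,-1],[0.03,0,0,0,-1],[0.04,0,0,0,-1],[0.05,0,0,0,-1]],
])

```text
clock: 5.8
tool_pos: [0.5211, -0.098, 0.1066]
orientation: [-180.0, -0.0, 0.8]
force: [-0.6, 0.0, 0.6]
opening: 0.0003
gripper_force: 0.0
```

Run:
```python
from h import *
np.set_printoptions(precision=3,suppress=True)
s=ctrl.snapshot("scene")
cv2.imwrite("pics/d.png",cv2.resize(s["color"][140:290,150:350],(800,600),interpolation=cv2.INTER_CUBIC)[:,:,::-1])
for n,z in [("blue_knob",.127),("blue_pivot",.054)]:
    for r in ctrl.spot_point(s,n)[:2]: print(n,round(r["p"],2),np.array(r["centre"]),atz(s,r["centre"],z))
o=ctrl.get_obs();print(o["tool_pos"],o["force"])
```

```text
blue_knob 0.49 [252.3 199.3] [ 0.546 -0.095  0.127]
blue_pivot 0.81 [253.6 222.8] [ 0.539 -0.095  0.054]
[ 0.521 -0.098  0.107] [ 0.35  -0.283  0.673]
```

View pics/d.png

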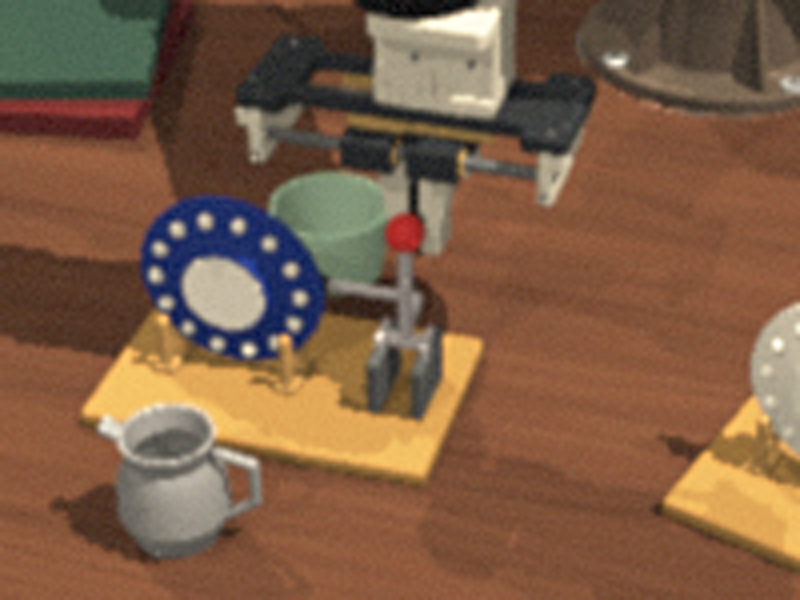

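The knob (crop (404,233)) is almost upright above the pivot, the fingertips are behind it, and the stand hasn't moved. I'll push gently past centre.

Request:
carry_out([
  [[0.01,0,0,0,-1],[0.02,0,0,0,-1],[0.03,0,0,0,-1],[0.04,0,0,0,-1],[0.05,0,0,0,-1]],
])

```text
clock: 6.45
tool_pos: [0.5312, -0.0978, 0.1066]
orientation: [-180.0, -0.0, 0.8]
force: [0.5, -0.1, 0.1]
opening: 0.0006
gripper_force: 0.0
```

Request:
carry_out([
  [[0.01,0,0,0,-1],[0.01,0,0,0,-1],[0.01,0,0,0,-1],[0.01,0,0,0,-1],[0.01,0,0,0,-1]],
])

```text
clock: 6.95
tool_pos: [0.5329, -0.0978, 0.1066]
orientation: [-180.0, -0.0, 0.8]
force: [0.5, -0.0, 0.4]
opening: 0.0005
gripper_force: 0.0
```

Run:
```python
from h import *
s=ctrl.snapshot("scene")
cv2.imwrite("pics/e.png",cv2.resize(s["color"][140:290,150:350],(800,600),interpolation=cv2.INTER_CUBIC)[:,:,::-1])
```

```text
(no output)
```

View pics/e.png

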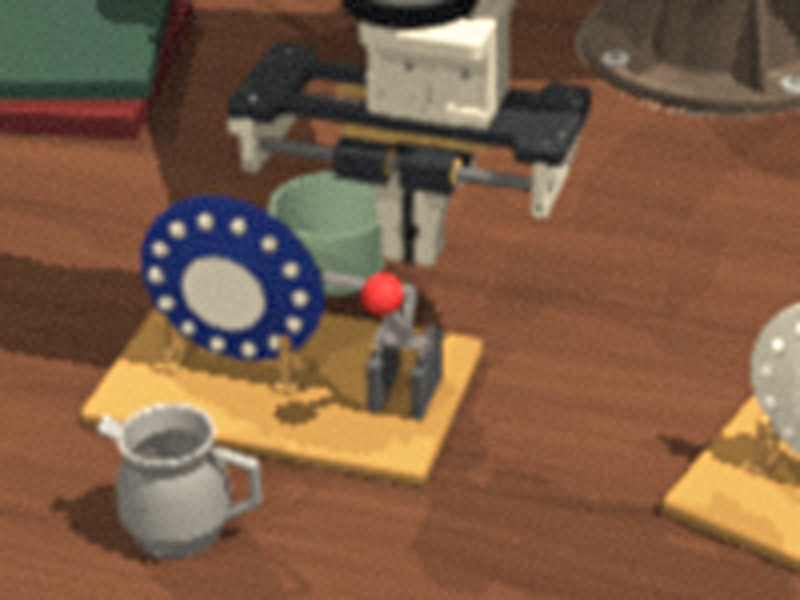

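The lever has snapped over: the knob (crop (382,293)) now leans to the far side, and the stand, cup and jug are unmoved. I'll back off and lift clear.

Request:
carry_out([
  [[-0.1,0,0,0,-1],[-0.2,0,0,0,-1],[-0.3,0,0,0,-1],[-0.3,0,-0.25,0,-1],[-0.3,0,-0.5,0,-1]],
])

```text
clock: 7.5
tool_pos: [0.4711, -0.099, 0.2069]
orientation: [180.0, 0.2, 0.8]
force: [3.0, -0.2, 0.2]
opening: 0.0006
gripper_force: 0.0
```

Request:
carry_out([
  [[0,-0.25,0,0,-1],[0,-0.5,0,0,-1],[0,-0.75,0,0,-1],[0,-0.75,0,0,-1],[0,-0.75,0,0,-1]],
])

```text
clock: 8.0
tool_pos: [0.4705, 0.0525, 0.2066]
orientation: [-180.0, 0.0, 1.0]
force: [1.2, 0.3, 0.7]
opening: 0.0003
gripper_force: 0.0
```

Run:
```python
from h import *
s=ctrl.snapshot("scene")
cv2.imwrite("pics/f.png",cv2.resize(s["color"][140:350,150:450],(800,560),interpolation=cv2.INTER_CUBIC)[:,:,::-1])
```

```text
(no output)
```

View pics/f.png

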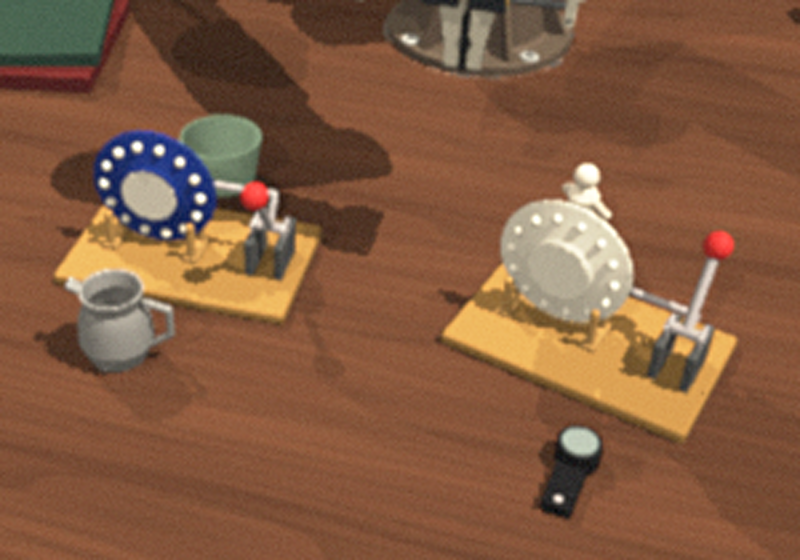

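The blue lever is clamped (knob at crop (256,195)), the white one is still released (knob at (718,245)), and everything else is in place.

```bash
python3 -c "
from plant import ctrl
print(ctrl.close_job())"
```

```text
the job is handed in; nothing more can be done
None
```

The blue-and-white saucer's lever is pushed over and snapped down on the clamped side, the white saucer's lever is still released, nothing else visibly moved, and the job is handed in.

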